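Pour weld bosses from a spouted carton

ROBOT

A 6-joint arm with a two-finger parallel gripper is mounted at the origin on the work surface. World frame = base frame: x ahead of the robot, y to its left, z up, the work surface at z = 0. Lengths are in m, angles in rad, forces in N, time in s.
With the tool pointing down it reaches from about 0.225 to 0.725 m from the base axis. Payload 3.1 kg.
Tool frame: the origin (TCP) lies midway between the tips of the shut fingers; the grasp point (between the pads) lies 19 mm behind it; z points along the fingers, y is the line along which they close (so a half turn about z gives the same grasp; the last joint's range is limited). The gripper opens to 85 mm and grips with 20 to 120 N. Pads are 22 mm wide; open, the fingers measure 114 mm over their backs; the gripper's body (76 mm by 85 mm) begins 54 mm behind the grasp point. The pads swing forward as they close: fully open they stand 13 mm farther back than shut.
Start: joints at [-1.431, 0.048, 0.099, 1.622, 0, 1.443], TCP at [0.139, -0.506, 0.231] pointing down, gripper open.
Joint ranges: [-2.91, 2.91], [-0.99, 1.94], [-1.21, 1.42], [-2.12, 2.29], [-1.49, 1.47], [-3.14, 3.14]. Speed limits (rad/s): [2.79, 2.79, 3.14, 3.14, 3.14, 3.14].

INTERFACE

Orientations are given as a unit quaternion [w, x, y, z].
In Python, from workcell import robot gives the robot as it stands. The module is installed in compiled form; this text tells all that it offers.
- The arm moves only by the tool drive_tool, never from a script. Its argument "rows" is a list of rows, each a list of 3 entries, a list of its own where there are three numbers: the turn, a rotation vector about the tool's x, y, z in rad, then the shift along the tool's x, y, z in mm, then the finger opening in mm, from 0 to 85.4. In form: [[[ax, ay, az], [dx, dy, dz], hand], ...]. A call has 1 to 20 rows; each row is the pose to reach, as a shift and turn from the pose commanded when the call began, along the tool's axes at that moment; what a row does not reach only later rows make up. A row lasts 1/8 s, in which the tool goes at most 62.5 mm and 10.7 degrees, less where a joint would pass 70% of its speed; a pose out of reach is approached as far as the arm can. A call with a gripper value outside its range is refused whole. The fingers move at their own pace and stop on an object; "squeeze" is the grip in N (left out, the last holds). Time passes only in rows, so rows that repeat a pose let the fingers close. It gives the time, the measured TCP pose, the force, the opening and the grip force at its end, in the units of the state.
- robot.get_state(): the state, without advancing time (a new reading comes with each control period).
- robot.grab_frame(name): name is "scene" or "top" or "wrist"; returns a dict with "pixels" (384x512x3 uint8, blue, green, red), "camera_matrix" (3x3 intrinsics, pixels), "R" (3x3) and "t" (3): a world point X has camera coordinates R X + t. Camera axes: x right, y down, z forward; pixel columns grow to the right and rows downward; lengths in m; the calibration is good to about 2 mm. A picture is of the moment at which its call begins. There is no depth.
- robot.finish_job(): hands the job in; it is judged then, once.
The state is a dict: "time_s": time; "joint_pos": joint angles; "qvel": joint speeds; "joint_efforts": joint torques, N m; "position": TCP position; "ee_rot": TCP orientation; "force": force on the tool from outside, world axes, zero at the start; "moment": the same for the moment, N m; "width": finger opening in m; "grip_force": force on a finger pad.
Only numpy, scipy, OpenCV 4.12 (cv2) and the standard library are available. Lean on these libraries where they do the work, as an engineer would, in place of code of your own. Each camera call takes 0.05 s, during which the arm holds its last target. There are 200 camera calls.

TASK

Pull the folded spout well out on the wide carton in its tipping stand, the one with the empty steel tray before it, while the carton still stands upright. Then tip that carton forward over the tray until it rests against its stop and all the bosses have poured into the tray, and leave it tipped. Leave the narrow carton alone.

Things in the scene. Friction and masses are not known exactly. Their poses are not given: they have to be found in the camera images.
- wide_stand: fixed blue stand with the wide brown card carton: 90 mm wide, 62 mm deep, 110 mm high, underside 135 mm and top 245 mm above the table, in a low steel shoe. Origin on the table below the middle of the carton's front face; x points forward out of that face, towards the tray, y along the carton's width. The back face is at x = -62 mm (shoe -65 mm, to 33 mm up the carton).
- wide_tab (a point): middle of the upper edge of the wide carton's spout tab, 274 mm above the table when shut. The pale card tab, 40 mm wide, 8 mm thick, centred on the front face, stands 29 mm above the carton's top; pinch it, or push it outward from behind with shut fingers just above the carton's top. Moves with spout and carton; x forward, y along the width, z up the tab when shut.
- wide_spout (a joint): spout of the wide carton: pale card flap closing the upper front, hinged across the front face 60 mm above the carton's underside (79 mm below the tab's upper edge); its top swings forward and down. 0 = folded shut, 0.9 rad = fully out (stop); starts at 0 to 0.08. Friction about 1 N at the tab, stays where left.
- wide_carton (a joint): tipping of the wide carton with its shoe about its lower front edge (135 mm above the table), towards the tray. 0 = upright, 2.0 rad = fully forward, at the stop. Below about 0.5 rad its weight (0.55 kg) brings it back, up to about 1.0 rad it may stay, beyond that it sinks on by itself, damped, to the stop in about 2 s. A push of 3 N, 85 mm up its back face, starts it.
- tray: square open steel tray, 150 by 150 mm, 40 mm high, wall 3 mm, loose, 0.7 kg, on the table below the front of the wide carton; origin at the centre of its underside, sides along x and y.
- boss0: a round dark steel weld boss (short drilled cylinder, 20 mm diameter, 14 mm high, 34 g), at first loose and out of sight inside the wide carton; slippery. Origin at the centre of one flat end. One of three alike.
- boss1: a round dark steel weld boss (short drilled cylinder, 20 mm diameter, 14 mm high, 34 g), at first loose and out of sight inside the wide carton; slippery. Origin at the centre of one flat end. One of three alike.
- boss2: a round dark steel weld boss (short drilled cylinder, 20 mm diameter, 14 mm high, 34 g), at first loose and out of sight inside the wide carton; slippery. Origin at the centre of one flat end. One of three alike.
- narrow_carton (a joint): tipping of the other carton, narrow (56 mm wide, otherwise alike, same kind of spout and stand), with no tray before it: the bystander. 0 = upright, 2.0 rad = tipped.
There are look-alikes about, which are no part of the job. What is shaped like the tray but purple is not meant.

How it is judged:
By the outcome, as a careful person would: the job done as asked, in the order asked, and still so for the second after the job is handed in, with the robot touching nothing.
It also fails if it takes over 45 s, if anything falls off the work surface, if the arm or the gripper's body presses on something with over 40 N, if the wrist force passes 120 N, or if a joint passes its speed limit or range.

## Working session

There is one attempt and no reset: what is moved stays moved. The work goes in short steps, Python scripts to look and compute and a tool call to move; the robot and the scene stay as the last step left them, time stands still between calls to the robot, and variables do not carry over. Pictures are saved under pics/ and viewed, at most 10 in all, crops included, and the job is handed in when it is done.

Besides the shell and the picture viewer there is one more tool, called as name(argument=value, ...), one argument or row to a line, values as JSON. drive_tool: Moves the arm, as the interface text tells. Its arguments: {"type":"object","properties":{"rows":{"type":"array","items":{"type":"array"}},"squeeze":{"type":"number"}},"required":["rows"]}

```bash
mkdir -p pics
python3 - <<'E'
from workcell import robot
import cv2,numpy as np
for n in ("scene","top"):
    f=robot.grab_frame(n); cv2.imwrite(f"pics/{n}0.png",f["pixels"]); np.savez(f"{n}0.npz",**f)
    print(n,(-f["R"].T@f["t"]).round(3),f["camera_matrix"].round(1).tolist())
s=robot.get_state(); print(s["position"],s["ee_rot"],s["width"])
E
```

```text
scene [1.139 0.039 1.171] [[370.6, 0.0, 254.3], [0.0, 370.6, 186.0], [0.0, 0.0, 1.0]]
top [0.374 0.026 1.071] [[355.9, 0.0, 261.4], [0.0, 355.9, 190.4], [0.0, 0.0, 1.0]]
[ 0.1388022  -0.50573879  0.23024504] [-1.05836395e-03  9.91049873e-01  1.33487931e-01 -3.72742122e-05] 0.08552983011839975
```

View pics/scene0.png

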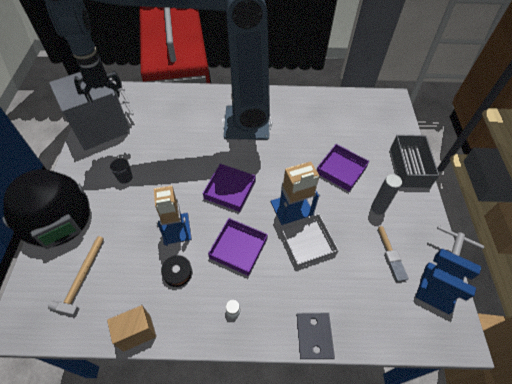

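View pics/top0.png

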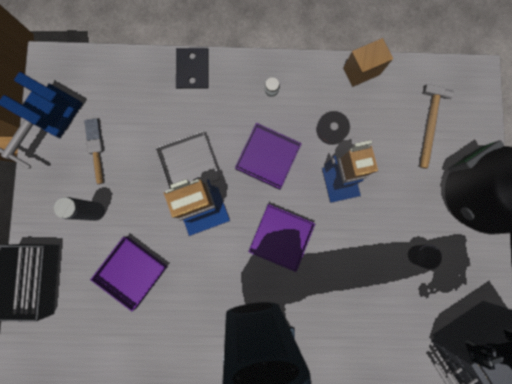

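The scene view shows the wide carton at about (300,182) with the steel tray at (308,241). The narrow carton is at (167,205). In the top view the wide carton is at (188,200) and the tray at (188,158). I'll crop the top view and measure there.

```bash
cat > h.py <<'E'
import numpy as np
def cast(f,uv,z):
    d=f["R"].T@np.linalg.inv(f["camera_matrix"])@np.array([uv[0],uv[1],1.0]); c=-f["R"].T@f["t"]
    return c+d*(z-c[2])/d[2]
def proj(f,X):
    p=f["camera_matrix"]@(f["R"]@np.asarray(X)+f["t"]); return p[:2]/p[2]
E
python3 - <<'E'
import cv2,numpy as np
from h import *
a=cv2.imread("pics/top0.png")[120:250,140:250]; b=cv2.imread("pics/scene0.png")[145:275,260:370]
a=cv2.resize(a,None,fx=3.6,fy=3.6,interpolation=2);b=cv2.resize(b,None,fx=3.6,fy=3.6,interpolation=2)
cv2.imwrite("pics/c0.png",np.hstack([a,b]))
f=np.load("top0.npz"); p=cv2.cvtColor(f["pixels"],cv2.COLOR_BGR2HSV)
for nm,lo,hi in (("brown",(8,90,60),(25,255,255)),("pale",(10,20,150),(35,110,255)),("blue",(100,120,40),(125,255,255))):
    m=cv2.inRange(p,lo,hi); m[:, :150]=0; m[:,240:]=0; m[:120]=0; m[250:]=0
    cs,_=cv2.findContours(m,cv2.RETR_EXTERNAL,cv2.CHAIN_APPROX_NONE)
    for c in cs:
        if cv2.contourArea(c)>8: print(nm,cv2.contourArea(c),cv2.minAreaRect(c),cv2.boxPoints(cv2.minAreaRect(c)).round(1).tolist())
E
```

```text
brown 983.5 ((186.8972625732422, 199.2260284423828), (26.80242347717285, 40.14511489868164), 69.44395446777344) [[163.39999389648438, 193.6999969482422], [201.0, 179.60000610351562], [210.39999389648438, 204.6999969482422], [172.8000030517578, 218.8000030517578]]
pale 304.5 ((186.4452362060547, 199.9744415283203), (10.337727546691895, 34.516048431396484), 70.01689910888672) [[168.5, 201.0], [200.89999389648438, 189.1999969482422], [204.39999389648438, 198.89999389648438], [172.0, 210.6999969482422]]
blue 703.0 ((203.84246826171875, 213.24656677246094), (30.547739028930664, 42.837059020996094), 69.44395446777344) [[178.39999389648438, 206.5], [218.5, 191.39999389648438], [229.3000030517578, 220.0], [189.1999969482422, 235.10000610351562]]
```

View pics/c0.png

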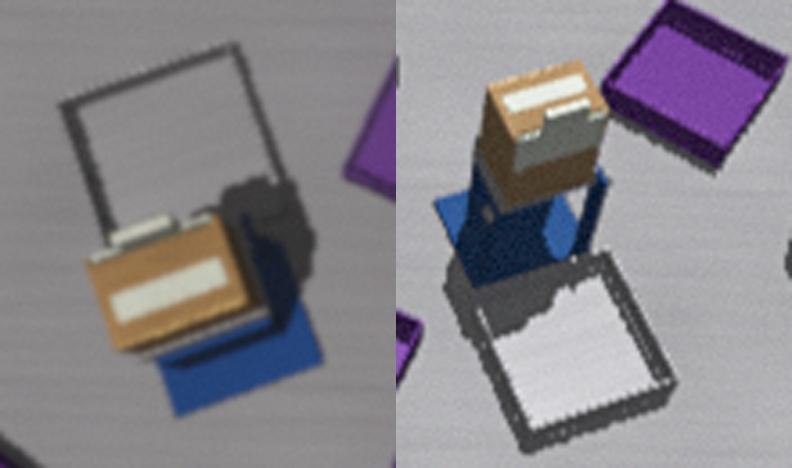

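The crop shows the carton top's corners at crop px (88,258), (215,215), (248,308) and (120,350). The pale tab, at (110..172, 230), is on the front side facing the tray.

Run:
```python
from h import *
f=np.load("top0.npz")
g=lambda u,v,z:cast(f,(140+u/3.6-.4,120+v/3.6-.4),z)
P=[g(*q,.245) for q in ((88,258),(215,215),(248,308),(120,350))]
for p in P: print(p.round(4))
print([np.linalg.norm(P[i]-P[(i+1)%4]).round(4) for i in range(4)])
T=[g(*q,.274) for q in ((110,236),(172,216))]; print("tab",T, np.linalg.norm(T[0]-T[1]))
R=[g(*q,.04) for q in ((62,105),(238,42))]; print("tray far edge",R,np.linalg.norm(R[0]-R[1]))
y=P[0]-P[1]+P[3]-P[2]; yaw=np.arctan2(y[1],y[0])-np.pi/2; print("yaw",yaw)
for q in (T,R): d=q[0]-q[1]; print(np.arctan2(d[1],d[0])-np.pi/2)
d=R[0]-R[1];
c=np.mean(P,0); x=np.array([np.cos(yaw),np.sin(yaw),0]); print("centre",c,"front mid",c+x*.031,"tab rel",np.mean(T,0)-c-x*.031, (np.mean(T,0)-c)@x,"tray far rel",(np.mean(R,0)-c-x*.031)@x)
# check blue box in scene
s=np.load("scene0.npz")
for v in ((.031,.0,.274),(.031,.02,.274),(.031,-.02,.274),(.031,.045,.245),(.031,-.045,.245),(-.031,.045,.245),(-.031,-.045,.245)):
    yv=np.array([-x[1],x[0],0]); X=c*[1,1,0]+x*v[0]+yv*v[1]+[0,0,v[2]]
    print(v,((proj(s,X)-[260,145]+.4)*3.6+[396,0]).round(),((proj(f,X)-[140,120]+.4)*3.6).round())
```

```text
[0.4584 0.2366 0.245 ]
[0.4883 0.1561 0.245 ]
[0.4284 0.1326 0.245 ]
[0.3997 0.2133 0.245 ]
[np.float64(0.0858), np.float64(0.0644), np.float64(0.0856), np.float64(0.0632)]
tab [array([0.46954852, 0.21628999, 0.274     ]), array([0.48303161, 0.17834904, 0.274     ])] 0.04026548540808754
tray far edge [array([0.60413138, 0.31616088, 0.04      ]), array([0.66050751, 0.17518709, 0.04      ])] 0.1518284472682233
yaw 0.34871640831579365
0.3414511021946356
0.3804245167766207
centre [0.44370067 0.18465815 0.245     ] front mid [0.47283484 0.1952506  0.245     ] tab rel [0.00345523 0.00206891 0.029     ] 0.03495419385748124 tray far rel 0.16711481162273747
(0.031, 0.0, 0.274) [564. 104.] [144. 232.]
(0.031, 0.02, 0.274) [586.  98.] [113. 242.]
(0.031, -0.02, 0.274) [542. 110.] [175. 221.]
(0.031, 0.045, 0.245) [608. 111.] [ 86. 259.]
(0.031, -0.045, 0.245) [511. 138.] [220. 215.]
(-0.031, 0.045, 0.245) [579.  57.] [115. 351.]
(-0.031, -0.045, 0.245) [484.  82.] [249. 306.]
```

Measured: carton yaw is 0.35 and its front-face middle is at (0.4735, 0.196). Its sizes (86 by 64) and the tab (40) agree with the given ones. I'm going above the carton top, behind the tab, with the fingers shut.

drive_tool(
  rows=[
    [[0,0,0],[0,0,-50],0],
    [[0,0,-0.08],[30,-37,-110],0],
    [[0,0,-0.08],[478,-586,-110],0],
    [[0,0,-0.08],[478,-586,-110],0],
    [[0,0,-0.08],[478,-586,-110],0],
    [[0,0,-0.08],[478,-586,-110],0],
    [[0,0,-0.08],[478,-586,-110],0],
    [[0,0,-0.08],[478,-586,-110],0],
    [[0,0,-0.08],[478,-586,-110],0],
    [[0,0,-0.08],[478,-586,-110],0],
    [[0,0,-0.08],[478,-586,-110],0],
    [[0,0,-0.08],[478,-586,-110],0],
    [[0,0,-0.08],[478,-586,-110],0],
    [[0,0,-0.08],[478,-586,-110],0],
    [[0,0,-0.08],[478,-586,-110],0],
    [[0,0,-0.08],[478,-586,-110],0],
    [[0,0,-0.08],[478,-586,-110],0],
  ],
)

```text
time_s: 2.22
position: [0.4446, 0.1843, 0.3416]
ee_rot: [0.0, 0.985, 0.172, 0.0]
force: [0.1, 0.1, -0.5]
width: 0.0001
grip_force: 0.0
```

```bash
cat > look.py <<'E'
import sys,cv2
from h import *
from scipy.spatial.transform import Rotation as Ro
from workcell import robot
s=robot.get_state(); q=s["ee_rot"]; R=Ro.from_quat([q[1],q[2],q[3],q[0]]).as_matrix()
yaw=.35; F=np.array([.4735,.196,0]); C=np.array([[np.cos(yaw),-np.sin(yaw),0],[np.sin(yaw),np.cos(yaw),0],[0,0,1]])
print("t",s["time_s"],"tcp in carton",((C.T@(s["position"]-F))*1000).round(1),"toolaxes in carton\n",(C.T@R).round(3),"F",np.round(s["force"],1),s["width"])
ims=[]
for n in sys.argv[2:]:
    f=robot.grab_frame(n); im=f["pixels"]
    if n!="wrist":
        u,v=proj(f,F+[0,0,.2]).astype(int); im=cv2.resize(im[max(v-75,0):v+75,max(u-65,0):u+65],None,fx=3,fy=3,interpolation=2)
    ims.append(cv2.resize(im,(int(im.shape[1]*450/im.shape[0]),450)))
if ims: cv2.imwrite(f"pics/{sys.argv[1]}.png",np.hstack(ims)); print(np.hstack(ims).shape)
E
python3 look.py a scene top
```

```text
t 2.225 tcp in carton [-31.2  -1.1 341.6] toolaxes in carton
 [[ 1.    -0.004  0.   ]
 [-0.004 -1.    -0.   ]
 [ 0.     0.    -1.   ]] F [ 0.1  0.1 -0.5] 0.00013668402629926922
(450, 780, 3)
```

View pics/a.png

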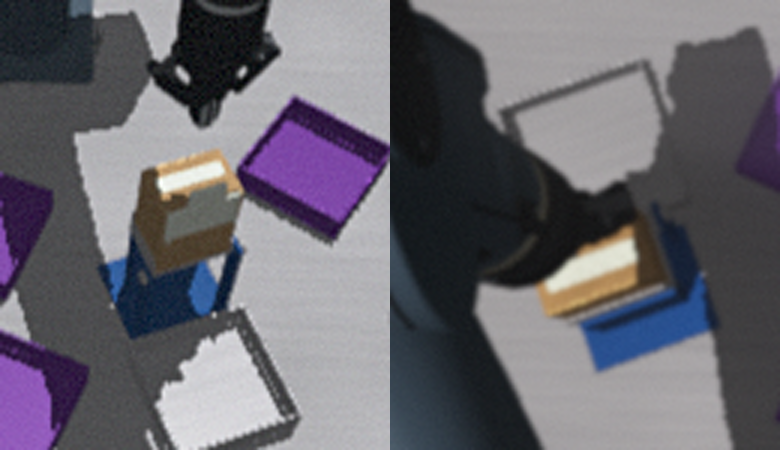

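The fingers hang above the carton top, behind the tab and aligned with it. Next they go down to just above the top, then push forward.

drive_tool(
  rows=[
    [[0,0,0],[0,1,45],0],
    [[0,0,0],[0,1,80],0],
    [[0,0,0],[0,1,87],0],
    [[0,0,0],[0,1,88],0],
    [[0,0,0],[7,1,88],0],
    [[0,0,0],[14,1,88],0],
    [[0,0,0],[20,1,88],0],
    [[0,0,0],[26,1,88],0],
    [[0,0,0],[32,1,88],0],
    [[0,0,0],[38,1,88],0],
    [[0,0,0],[44,1,88],0],
    [[0,0,0],[50,1,88],0],
    [[0,0,0],[54,1,89],0],
    [[0,0,0],[58,1,92],0],
    [[0,0,0],[61,1,96],0],
    [[0,0,0],[61,1,98],0],
  ],
)

```text
time_s: 4.32
position: [0.5027, 0.2052, 0.243]
ee_rot: [0.0, 0.985, 0.173, 0.0]
force: [0.1, 0.1, 1.1]
width: -0.0002
grip_force: 0.4
```

```bash
python3 look.py b scene top
```

```text
t 4.325 tcp in carton [ 30.6  -1.4 243. ] toolaxes in carton
 [[ 1.    -0.002  0.   ]
 [-0.002 -1.    -0.   ]
 [ 0.     0.    -1.   ]] F [0.1 0.1 1.1] -0.00022136715559105324
(450, 780, 3)
```

View pics/b.png

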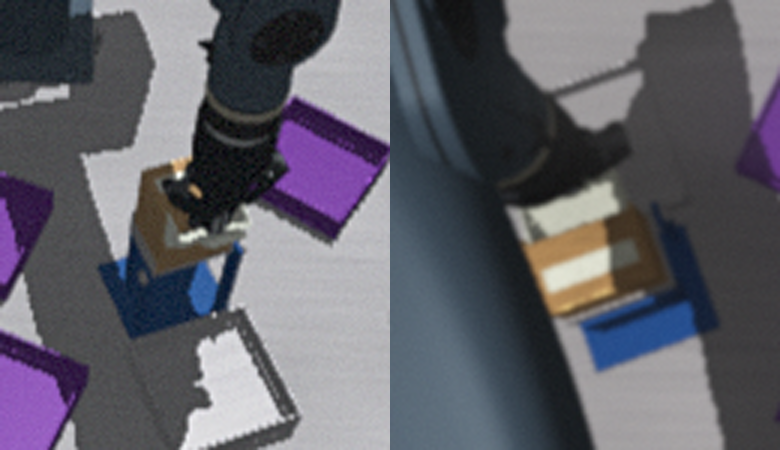

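The spout is now mostly out, with the pale flap below the fingers in the scene view, and the carton is still upright. I'm nudging the spout a bit further out and down.

drive_tool(
  rows=[
    [[0,0,0],[2,0,2],0],
    [[0,0,0],[4,0,4],0],
    [[0,0,0],[5,0,5],0],
    [[0,0,0],[5,0,5],0],
  ],
)

```text
time_s: 4.92
position: [0.5073, 0.2069, 0.2381]
ee_rot: [0.0, 0.985, 0.173, -0.0]
force: [-0.1, -0.7, -0.8]
width: -0.0
grip_force: 0.0
```

drive_tool(
  rows=[
    [[0,0,0],[-2,0,-20],0],
    [[0,0,0],[-2,0,-60],0],
    [[0,0,0],[-30,0,-80],0],
    [[0,0,0],[-80,0,-80],0],
    [[0,0,0],[-132,-1,-80],0],
    [[0,0,0],[-132,-1,-80],0],
    [[0,0,0],[-132,-1,-80],0],
  ],
)

```text
time_s: 5.8
position: [0.3833, 0.1629, 0.3185]
ee_rot: [-0.0, 0.985, 0.173, 0.001]
force: [0.7, -0.4, -0.0]
width: -0.0002
grip_force: 0.0
```

```bash
python3 look.py c scene top
```

```text
t 5.8 tcp in carton [-9.610e+01 -2.000e-01  3.185e+02] toolaxes in carton
 [[ 1.    -0.002  0.002]
 [-0.002 -1.    -0.   ]
 [ 0.002  0.    -1.   ]] F [ 0.7 -0.4 -0. ] -0.0001969790516474288
(450, 780, 3)
```

View pics/c.png

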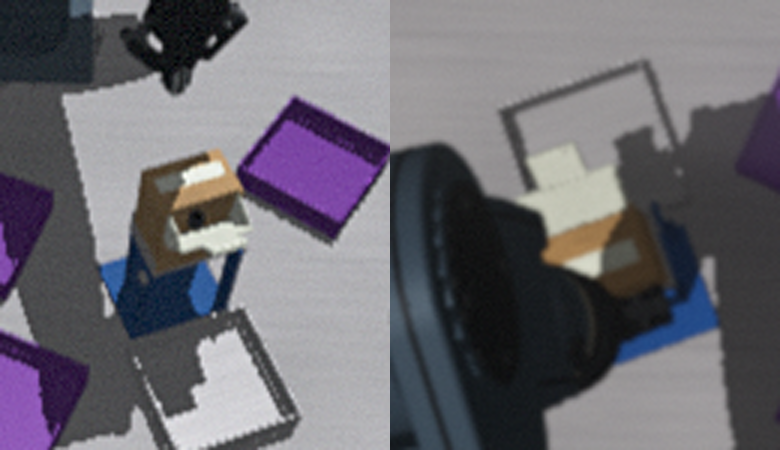

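The spout is well out. In the top view the tab edge reaches about 66 mm forward, which means about 0.9 rad. The carton is upright and the fingers are behind it, so next I lower them and tip it.

drive_tool(
  rows=[
    [[0,0,0],[0,0,50],0],
    [[0,0,0],[0,0,96],0],
    [[0,0,0],[0,0,97],0],
    [[0,0,0],[15,0,97],0],
    [[0,0,0],[24,0,97],0],
    [[0,0,0],[33,0,97],0],
    [[0,0,0],[42,0,97],0],
    [[0,0,0],[51,0,97],0],
    [[0,0,0],[60,0,97],0],
    [[0,0,0],[69,0,97],0],
    [[0,0,0],[78,0,97],0],
    [[0,0,0],[87,0,97],0],
    [[0,0,0],[96,0,97],0],
    [[0,0,0],[105,0,97],0],
    [[0,0,0],[114,0,97],0],
    [[0,0,0],[122,0,97],0],
    [[0,0,0],[130,0,97],0],
    [[0,0,0],[138,0,97],0],
    [[0,0,0],[144,0,97],0],
    [[0,0,0],[144,0,97],0],
  ],
)

```text
time_s: 8.4
position: [0.5184, 0.2119, 0.2209]
ee_rot: [0.0, 0.985, 0.173, -0.0]
force: [-0.2, 0.6, -0.4]
width: 0.0002
grip_force: 0.0
```

drive_tool(
  rows=[
    [[0,0,0],[-15,0,-20],0],
    [[0,0,0],[-60,0,-60],0],
    [[0,0,0],[-120,0,-100],0],
    [[0,0,0],[-170,0,-100],0],
    [[0,0,0],[-170,0,-100],0],
    [[0,0,0],[-170,0,-100],0],
    [[0,0,0],[-170,0,-100],0],
    [[0,0,0],[-170,0,-100],0],
    [[0,0,0],[-170,0,-100],0],
    [[0,0,0],[-170,0,-100],0],
    [[0,0,0],[-170,0,-100],0],
    [[0,0,0],[-170,0,-100],0],
    [[0,0,0],[-170,0,-100],0],
    [[0,0,0],[-170,0,-100],0],
    [[0,0,0],[-170,0,-100],0],
    [[0,0,0],[-170,0,-100],0],
    [[0,0,0],[-170,0,-100],0],
    [[0,0,0],[-170,0,-100],0],
    [[0,0,0],[-170,0,-100],0],
    [[0,0,0],[-170,0,-100],0],
  ],
)

```text
time_s: 10.9
position: [0.3583, 0.1539, 0.3213]
ee_rot: [0.0, 0.985, 0.173, -0.0]
force: [-0.2, 0.8, -0.3]
width: -0.0001
grip_force: 0.0
```

```bash
python3 look.py d scene top
```

```text
t 10.9 tcp in carton [-122.6   -0.   321.3] toolaxes in carton
 [[ 1.    -0.002 -0.   ]
 [-0.002 -1.    -0.   ]
 [-0.     0.    -1.   ]] F [-0.2  0.8 -0.3] -0.0001441063415570657
(450, 780, 3)
```

View pics/d.png

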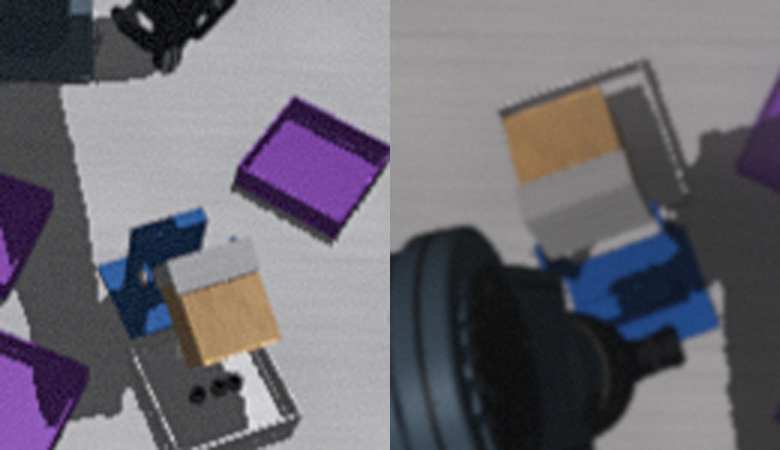

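The scene view shows all three dark bosses in the tray, at (198,393), (220,384) and (234,381). The carton is tipped over it. I'll let it settle for a second and check the tip angle by projection before handing in.

drive_tool(
  rows=[
    [[0,0,0],[0,0,0],0],
    [[0,0,0],[0,0,0],0],
    [[0,0,0],[0,0,0],0],
    [[0,0,0],[0,0,0],0],
    [[0,0,0],[0,0,0],0],
    [[0,0,0],[0,0,0],0],
    [[0,0,0],[0,0,0],0],
    [[0,0,0],[0,0,0],0],
  ],
)

```text
time_s: 12.0
position: [0.3583, 0.1539, 0.3213]
ee_rot: [-0.0, 0.985, 0.173, -0.0]
force: [0.6, -0.1, 0.2]
width: 0.0003
grip_force: 0.0
```

```bash
cp pics/d.png /tmp/d.png; python3 look.py e scene top
python3 - <<'E'
import cv2
from h import *
a=cv2.imread("pics/e.png").astype(int); b=cv2.imread("/tmp/d.png").astype(int)
print("px changed",(abs(a-b).max(2)>60).sum())
yaw=.35;F=np.array([.4735,.196,.135]);x=np.array([np.cos(yaw),np.sin(yaw),0]);y=np.array([-x[1],x[0],0]);z=np.array([0,0,1.])
for n,o in (("scene",0),("top",390)):
    f=np.load(n+"0.npz"); c=proj(f,F+[0,0,.065]).astype(int)
    for th in (1.6,1.8,2.0):
        r=[]
        for w in (.045,-.045):
            X=F+x*(-.062*np.cos(th)+.11*np.sin(th))+z*(.062*np.sin(th)+.11*np.cos(th))+y*w
            r.append(((proj(f,X)-c+[65,75])*3+[o,0]).round().tolist())
        print(n,th,r)
E
```

```text
t 12.0 tcp in carton [-122.6   -0.   321.3] toolaxes in carton
 [[ 1.    -0.002 -0.   ]
 [-0.002 -1.     0.   ]
 [-0.    -0.    -1.   ]] F [ 0.6 -0.1  0.2] 0.00033702315928971547
(450, 780, 3)
px changed 0
scene 1.6 [[280.0, 305.0], [199.0, 329.0]]
scene 1.8 [[280.0, 324.0], [199.0, 348.0]]
scene 2.0 [[277.0, 339.0], [198.0, 363.0]]
top 1.6 [[496.0, 118.0], [599.0, 84.0]]
top 1.8 [[500.0, 114.0], [601.0, 81.0]]
top 2.0 [[506.0, 115.0], [604.0, 83.0]]
```

The observed back-edge corners (scene (280,342) and (198,366), top (505,115) and (605,85)) match 2.0 rad, and nothing is moving any more. I'm handing in.

```bash
python3 -c "
from workcell import robot
print(robot.finish_job())"
```

```text
the job is handed in; nothing more can be done
None
```

The job is handed in at about 12 s: the wide carton's spout was pulled out to about 0.9 rad while it stood upright, the carton now rests tipped at its 2.0 rad stop, all three bosses are in the steel tray, and the arm never went near the narrow carton.

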